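# Stack a bamboo frame on the one below and press it home

## Robot

A 6-joint arm with a two-finger parallel gripper is mounted at the origin on the work surface. World frame = base frame: x ahead of the robot, y to its left, z up, the work surface at z = 0. Lengths are in m, angles in rad, forces in N, time in s.
With the tool pointing down it reaches from about 0.2 to 0.875 m from the base axis. Payload 3.4 kg.
Tool frame: the origin (TCP) lies between the finger pads; the fingertips stand 25 mm ahead of it and the grasp point (between the pads) lies 6 mm ahead of it (r.nose_length is the z of the fingertips in the tool frame, in m); z points along the fingers, x is the direction in which the jaws open and shut, and the axes are right-handed (so a half turn about z gives the same grasp; the last joint's range is limited). The gripper opens to 94 mm and grips with 3 to 60 N. Pads are 16 mm wide; open, the fingers measure 119 mm over their backs; the gripper's body (75 mm by 177 mm) begins 78 mm behind the grasp point.
Start: joints at [-1.28, 0.276, 1.505, -0, 1.361, -0.121], TCP at [0.23, -0.527, 0.23] pointing down, gripper open.
Joint ranges: [-2.89, 2.89], [-0.75, 2.08], [0.22, 2.7], [-1.18, 4.32], [0.11, 2.71], [-2.7, 2.7]. Speed limits (rad/s): [2.57, 2.57, 3.14, 3.14, 3.14, 3.14].

## Interface

Orientations are given as a unit quaternion [w, x, y, z].
In Python, from plant import r, gripper_to, inverse_kinematics, vision, models, telemetry gives the robot as it stands. Calls block until the motion is done:
- r.move_to(position, orientation): joint-space move of the TCP to a pose.
- r.move_l(position, rot=None, vel=0.15, guard=None): straight line of the TCP; rot=None keeps the orientation; vel is the mean speed in m/s. With guard (N) it stops when the force on the tool has changed by that much, and returns True; else False.
- r.movej(angles): joint-space move.
- gripper_to(opening, f_grip=None): finger opening in m; f_grip is the grip in N (None keeps the last); returns when the fingers have stopped.
- r.hold(seconds).
- inverse_kinematics(position, orientation): joint angles nearest the present ones, or None.
- vision.snapshot(name): name is "side" or "top"; returns the picture (480x640x3 uint8, red, green, blue); there is no depth.
- vision.get_calibration(name): a dict with "fx", "fy", "cx", "cy" (pixels), "position" and "orientation" of the camera in the world. Camera axes: x right, y down, z forward; pixel columns grow to the right and rows downward; lengths in m; the calibration is good to about 2 mm. A picture is of the moment at which its call begins. get_calibration takes no time and is no camera call.
A pose or a line that the arm cannot do raises r.PlanningError and nothing moves.
- r.sign_off(): hands the job in, once; it reports no verdict.
Trained networks look in the newest picture that a camera, given by its name, has taken for a name from the list of things; names that differ only in an ending like _2 or _b are one class to them, and where a whole thing is asked for, a point or a joint stands for the part that bears it (a point fixed in the world has none). Each returns a list of dicts, best first, with "score" (0 to 1); they miss things now and then, are a little off and sometimes report something else, mostly with a low value. They report only what shows in the picture. A call takes as long as a camera call. They do not tell look-alikes from the thing itself.
- models.boxes_of(thing, camera): "at" ([x, y, z] in m, in world coordinates, good to about 4 mm: the middle of the surface that is visible of it).
- models.regions_of(thing, camera): "pixels" (480x640 bool, what is visible of it).
- models.mark_of(thing, camera): "at" ([x, y, z] in m, in world coordinates, good to about 4 mm: a listed point, or the origin of a listed thing).
Readings, each from a call of its own:
- telemetry.current_t(): time.
- telemetry.current_joints(): joint angles.
- telemetry.current_dq(): joint speeds.
- telemetry.current_joint_efforts(): joint torques, N m.
- telemetry.current_ee_pos(): TCP position.
- telemetry.current_tool_rot(): TCP orientation.
- telemetry.current_wrist_force(): force on the tool from outside, world axes, zero at the start.
- telemetry.current_torque(): the same for the moment, N m.
- telemetry.current_opening(): finger opening in m.
Only numpy, scipy, OpenCV 4.12 (cv2) and the standard library are available. Lean on these libraries where they do the work, as an engineer would, in place of code of your own. Each camera call takes 0.05 s, during which the arm holds its last target.

## Task

Take the bamboo stacking frame with the blue grip off the sloping stand, set it level on the lower frame (which floats a little lengthwise on its base plate) so that its four corner posts go into the four green collars (either way round), and press it down against the stiff stops until it is fully home, its corner blocks flush on all four collars. Lower it gently, never drop it; then let go, and leave everything else on the bench where it is.

Things in the scene. Friction and masses are not known exactly. Their poses are not given: they have to be found in the camera images.
- frame_grip (a point): Centre of the blue grip of the loose upper frame: an upright plate in the frame's middle, 14 mm thick (x), 64 mm long (y), 50 mm high (z; it ends 25 mm above this point). Nothing else of the frame comes higher than 11 mm below this point. z is the frame's own up, square to the frame. At the start the frame is tilted 30 degrees about its y, its z leaning towards the robot.
- frame: Upper bamboo stacking frame, loose, 0.35 to 0.7 kg, 158 x 118 mm (x by y), 98 mm high; origin in its middle at the height of the feet, 73 mm under the grip's centre. Round posts 16 mm thick at x +-65, y +-45 mm, feet tapered to 11 mm over the last 5 mm; undersides of the 28 mm corner blocks 24 mm above the feet. It starts with all four feet on the sloping stand. Half a turn makes no difference.
- lower: Steel base plate (210 x 148 mm) of the lower frame, fixed to the bench; origin at bench height under its middle, z up, x along its longer side. On it the lower frame floats: it can stand up to 10 mm off the middle along x, either way; where is not measured: look, or feel for it. It stays put under light touches (4 N friction along x). Both ways round fit.
- lower_mouth (a point): Middle of the base plate, 50 mm up, at the collar mouths' height. Lower frame: four green square collars, 40 mm outside, 20 inside, at x +-65, y +-45 mm from its own centre. In each an orange stop, top 12 to 17 mm below the mouth (each differs): it yields to about 3 N (12 N in all), slides to 26 mm below and stays, no spring. Home: corner blocks on the mouths, feet 24 mm below this point.
- stand: Sloping wooden stand, fixed to the bench: a 200 x 170 mm board tilted 30 degrees about its y axis, low edge towards the robot (-x), a 13 mm ledge across it near the low edge. Origin at bench height under the board's middle, where the board's face is 85 mm high; its high edge is 135 mm high.
- flask: Steel flask, 66 mm across, 210 mm tall, origin at its foot. Bystander.
- hammer: Hammer lying flat, 260 mm long, wooden handle. Bystander.
- slat_a: Bamboo slat 190 x 24 x 8 mm lying between the stand and the lower frame. Bystander.
- slat_b: Greenish bamboo slat 170 x 22 x 8 mm. Bystander.
- jar: Amber jar with green lid, 64 mm across, 75 mm tall, origin at its foot. Bystander.
- spacer: Wooden spacer block 90 x 45 x 35 mm. Bystander.
- brush: Brush lying flat, 200 mm long. Bystander.
Not all that is in view belongs to the job. What is shaped like the stand but turquoise is not meant.

How it is judged:
By the outcome, as a careful person would: the job done as asked, in the order asked, and still so for the second after the job is handed in, with the robot touching nothing.
It also fails if it takes over 61 s, if anything falls off the work surface, if the arm or the gripper's body presses on something with over 40 N, if the wrist force passes 120 N, or if a joint passes its speed limit or range.

## Working session

There is one attempt and no reset: what is moved stays moved. The work goes in short steps, each a Python script; the robot and the scene stay as the last script left them, time stands still between calls to the robot, and variables do not carry over. Pictures are saved under pics/ and viewed, and the job is handed in when it is done.

```bash
ls; mkdir -p pics; python3 - <<'E'
from plant import r, vision, models, telemetry
import cv2
for c in ("side","top"):
    im=vision.snapshot(c); cv2.imwrite(f"pics/{c}0.png",im[:,:,::-1])
    k=vision.get_calibration(c); print(c,k)
    for t in ("frame_grip","frame","lower","lower_mouth","stand"):
        print(t,[( [round(float(x),4) for x in d["at"]],round(d["score"],2)) for d in models.mark_of(t,c)])
print(telemetry.current_t(), r.nose_length)
E
```

```text
pics
side {'fx': 532.8524604868721, 'fy': 532.8524604868721, 'cx': 309.78673741624647, 'cy': 238.45213509388793, 'position': array([-0.20115505, -1.11422807,  0.99538124]), 'orientation': array([-0.4539343 ,  0.84428884, -0.24790934,  0.14021759])}
frame_grip [([0.5276, -0.2371, 0.1427], 0.9)]
frame [([0.5682, -0.2355, 0.0769], 0.69), ([0.5798, 0.2323, 0.0014], 0.67)]
lower [([0.581, 0.232, 0.0024], 0.97)]
lower_mouth [([0.577, 0.2326, 0.0458], 0.9), ([0.5272, -0.2326, 0.1414], 0.26)]
stand [([0.5746, -0.2275, -0.0041], 0.92), ([0.3007, 0.2249, 0.0017], 0.78), ([0.2891, -0.2251, -0.0009], 0.73)]
top {'fx': 520.0414602637143, 'fy': 520.0414602637143, 'cx': 322.9336385448733, 'cy': 245.43013900179398, 'position': array([0.3359564 , 0.00249101, 1.29712463]), 'orientation': array([-0.06704205,  0.71391957, -0.69445365,  0.05965184])}
frame_grip [([0.5308, -0.2378, 0.1478], 0.91)]
frame [([0.5647, -0.2329, 0.0844], 0.91)]
lower [([0.5801, 0.2318, -0.001], 0.57)]
lower_mouth [([0.5809, 0.2363, 0.0527], 0.82)]
stand [([0.2948, 0.2234, -0.0045], 0.93), ([0.2877, -0.2331, -0.0011], 0.78), ([0.5728, -0.2298, -0.0036], 0.57)]
0.6 0.025
```

View pics/side0.png

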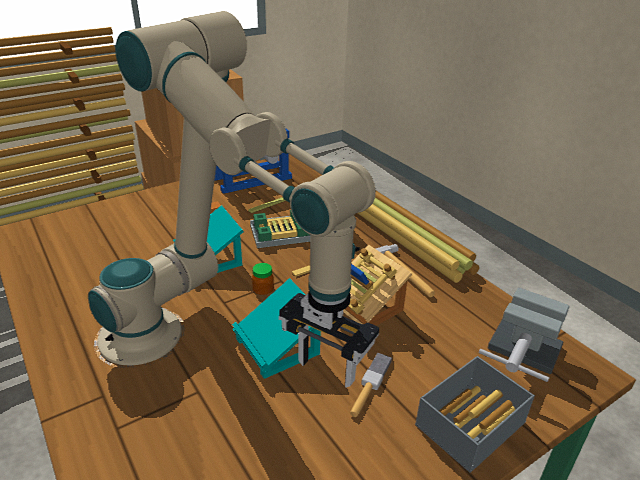

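View pics/top0.png

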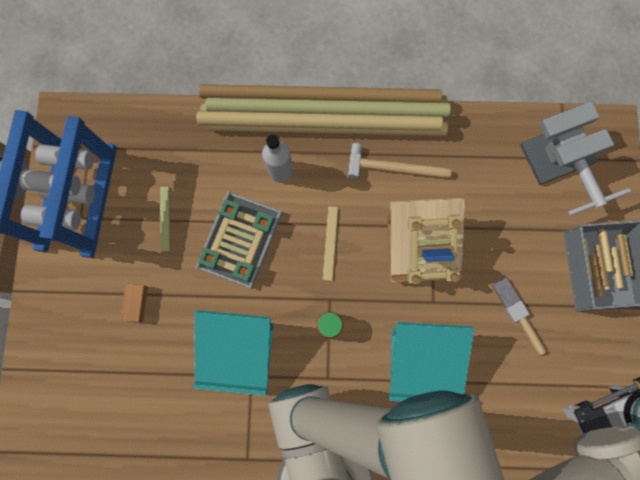

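The wooden stand holding the frame with the blue grip is at top (428,240). The turquoise look-alikes are at (430,362) and (232,352) and hold no frame. The lower frame is at (239,240). I'll confirm with enlarged crops.

```bash
python3 - <<'E'
import cv2,numpy as np
im=cv2.imread("pics/top0.png")
a=cv2.resize(im[185:300,380:480],None,fx=5,fy=5,interpolation=cv2.INTER_CUBIC)
b=cv2.resize(im[185:300,185:295],None,fx=5,fy=5,interpolation=cv2.INTER_CUBIC)
cv2.imwrite("pics/cropA.png",a);cv2.imwrite("pics/cropB.png",b)
E
```

```text
(no output)
```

View pics/cropA.png

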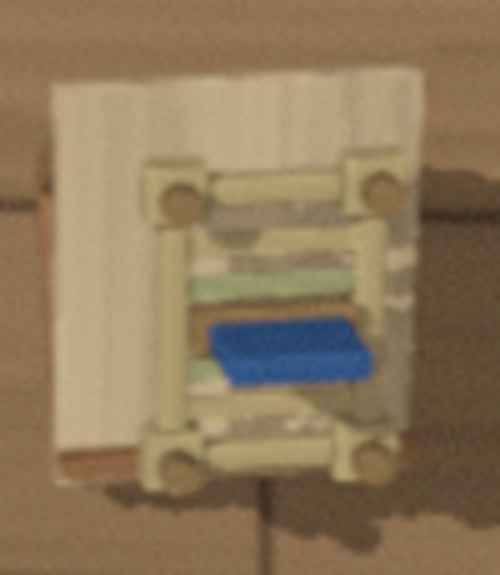

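View pics/cropB.png

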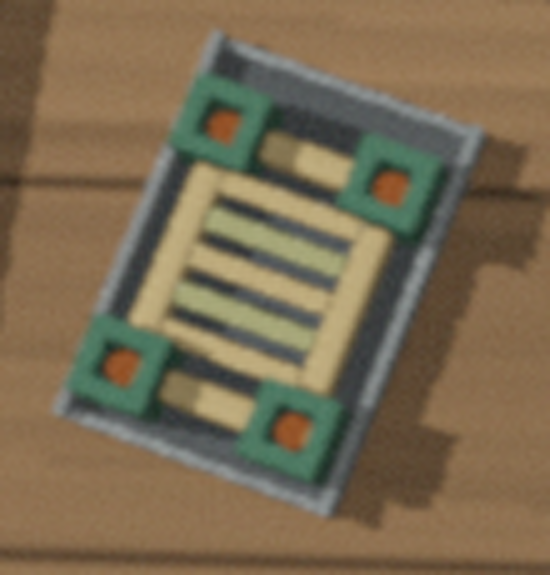

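```bash
cat > h.py <<'E'
import numpy as np,cv2
from scipy.spatial.transform import Rotation as R
from scipy.optimize import least_squares
from plant import vision
def cam(n):
    k=vision.get_calibration(n);q=np.array(k["orientation"])
    return k,R.from_quat(q,scalar_first=True).as_matrix(),np.array(k["position"])
def proj(n,P):
    k,M,p=cam(n);c=(np.atleast_2d(P)-p)@M
    return np.c_[k["fx"]*c[:,0]/c[:,2]+k["cx"],k["fy"]*c[:,1]/c[:,2]+k["cy"]]
def back(n,uv,z):
    k,M,p=cam(n);uv=np.atleast_2d(uv)
    d=np.c_[(uv[:,0]-k["cx"])/k["fx"],(uv[:,1]-k["cy"])/k["fy"],np.ones(len(uv))]@M.T
    return p+d*((z-p[2])/d[:,2])[:,None]
def sq(c,h):return np.array(c)+h*np.array([[-1,-1],[1,-1],[1,1],[-1,1]])
CN=[(65,45),(65,-45),(-65,45),(-65,-45)]
E
python3 - <<'E'
from h import *
im=cv2.imread("pics/top0.png")
off=np.array([185,185])
def unc(p):return (np.array(p,float)+.5)/5-.5+off
# lower: orange/hole centres rough at z~.036 ; outer corners of plate
pl=back("top",unc([(215,35),(480,132),(328,512),(60,410)]),0.0)
print("plate",pl.round(4),pl.mean(0).round(4), np.linalg.norm(pl[0]-pl[1]),np.linalg.norm(pl[1]-pl[2]))
h=back("top",unc([(224,125),(391,187),(121,367),(292,430)]),0.05)
print("collars",h.round(4),h.mean(0).round(4))
for a,b in((0,2),(1,3)):
    d=h[a]-h[b];print(np.linalg.norm(d),np.degrees(np.arctan2(d[1],d[0])))
# frame fit
off=np.array([380,185])
uv=unc([(182,202),(382,192),(180,467),(375,461)])
def pts(v,P):
    return np.array(v[:3])+R.from_euler("ZY",[v[3],-np.pi/6]).apply(P)
P=np.array([[x/1e3,y/1e3,-.011] for x,y in CN])
f=lambda v:(proj("top",pts(v,P))-uv).ravel()
s=least_squares(f,[.53,-.237,.145,0]);print("grip",s.x,f(s.x).round(2))
g=lambda v:np.r_[f(v),(v[2]-.1458)*1000/2]
s=least_squares(g,s.x);print("z-prior",s.x)
# grip top face check
T=np.array([[.007,.032,.025],[.007,-.032,.025],[-.007,-.032,.025],[-.007,.032,.025]])
o=im.copy();o=cv2.resize(o[185:300,380:480],None,fx=5,fy=5,interpolation=cv2.INTER_CUBIC)
def d(pp,c):
    q=((proj("top",pp)-off+.5)*5-.5).astype(int);cv2.polylines(o,[q],True,c,1)
d(pts(s.x,T),(0,255,255));d(pts(s.x,P[[0,1,3,2]]),(0,0,255))
for x,y in CN:
    q=sq((x,y),14)/1e3;d(pts(s.x,np.c_[q,np.full(4,-.011)]),(255,0,255))
cv2.imwrite("pics/ovA.png",o)
E
```

```text
plate [[0.7059 0.2701 0.    ]
 [0.6579 0.1307 0.    ]
 [0.4605 0.1984 0.    ]
 [0.5082 0.3364 0.    ]] [0.5831 0.2339 0.    ] 0.1474291130471503 0.20871340448206346
collars [[0.6457 0.2525 0.05  ]
 [0.6165 0.1683 0.05  ]
 [0.5234 0.2953 0.05  ]
 [0.4949 0.2104 0.05  ]] [0.5701 0.2316 0.05  ]
0.12954577031266387 -19.2966372584622
0.12868851705682688 -19.05963225125976
grip [ 0.53618147 -0.23961069  0.13590754  0.08151988] [ 0.13  0.07  0.28 -0.09 -0.06  0.45 -0.36 -0.43]
z-prior [ 0.53444495 -0.23759857  0.14567133  0.08208725]
```

View pics/ovA.png

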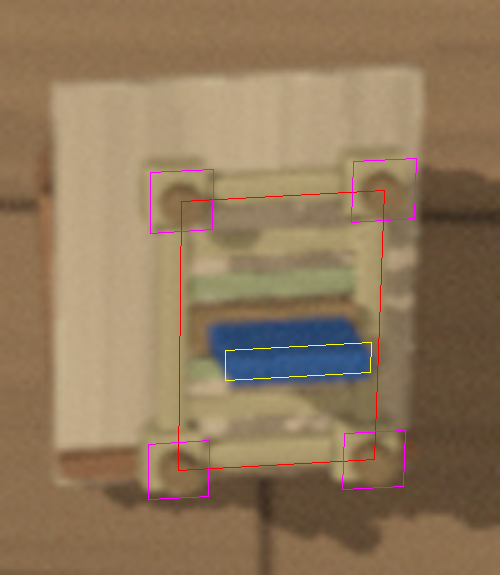

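```bash
cat > low.py <<'E'
from h import *
def lowpts(v,P):
    return np.array([v[0],v[1],0.])+R.from_euler("Z",v[2]).apply(P)
def overlay(n,src,v,box,s,out):
    x0,y0,x1,y1=box
    o=cv2.resize(cv2.imread(src)[y0:y1,x0:x1],None,fx=s,fy=s,interpolation=cv2.INTER_CUBIC)
    for c in CN:
        for h,z,col in((20,.05,(255,0,255)),(10,.05,(0,255,255))):
            q=sq(c,h)/1e3;q=proj(n,lowpts(v,np.c_[q,np.full(4,z)]))
            cv2.polylines(o,[((q-[x0,y0]+.5)*s-.5).round().astype(int)],True,col,1)
    cv2.imwrite(out,o)
E
python3 - <<'E'
from low import *
im=cv2.imread("pics/top0.png")
hsv=cv2.cvtColor(im,cv2.COLOR_BGR2HSV).astype(int)
sub=im[185:300,185:295]
# green mask
b,g,r_=[im[:,:,i].astype(float) for i in range(3)]
score=np.clip((g-r_-10)/40,0,1); score[:185]=0;score[300:]=0;score[:,:185]=0;score[:,295:]=0
cv2.imwrite("pics/mask.png",cv2.resize((score[185:300,185:295]*255).astype(np.uint8),None,fx=5,fy=5))
S=8
big=cv2.resize(score[185:300,185:295],None,fx=S,fy=S,interpolation=cv2.INTER_LINEAR)
def render(v,zb):
    m=np.zeros(big.shape,np.uint8)
    tr=lambda q:((q-[185,185]+.5)*S-.5).round().astype(np.int32)
    for c in CN:
        a=np.vstack([proj("top",lowpts(v,np.c_[sq(c,20)/1e3,np.full(4,z)])) for z in (.05,zb)])
        cv2.fillConvexPoly(m,cv2.convexHull(tr(a)),1)
        # visible orange: inside mouth hole AND stop square at z~.036
        A=np.zeros_like(m);B=np.zeros_like(m)
        cv2.fillConvexPoly(A,tr(proj("top",lowpts(v,np.c_[sq(c,10)/1e3,np.full(4,.05)]))),1)
        cv2.fillConvexPoly(B,tr(proj("top",lowpts(v,np.c_[sq(c,9.5)/1e3,np.full(4,.036)]))),1)
        m[(A&B)>0]=0
    return m
from scipy.optimize import minimize
for zb in (.006,.02,.035):
    f=lambda w:np.abs(render([.57+w[0]/100,.232+w[1]/100,-.335+w[2]/10],zb)-big).mean()
    best=minimize(f,[0,0,0],method="Nelder-Mead",options=dict(initial_simplex=[[0,0,0],[.5,0,0],[0,.5,0],[0,0,.5]],xatol=.005,fatol=1e-6))
    w=best.x;v=[.57+w[0]/100,.232+w[1]/100,-.335+w[2]/10];print(zb,np.round(v,4),np.degrees(v[2]),best.fun)
    overlay("top","pics/top0.png",v,(185,185,295,300),5,f"pics/ovB{int(zb*1000)}.png")
E
```

```text
0.006 [ 0.5726  0.2337 -0.3365] -19.277703070652304 0.0492513365010499
0.02 [ 0.5724  0.2334 -0.3337] -19.117956455895815 0.04130011999559968Traceback (most recent call last):
  File "<stdin>", line 26, in <module>
    res = _minimize_neldermead(fun, x0, args, callback, bounds=bounds,
                               **options)
    fxr = func(xr)
    fx = function(np.copy(x), *(wrapper_args + args))
  File "<stdin>", line 25, in <lambda>
  File "<stdin>", line 15, in render
  File "h.py", line 9, in proj
    k,M,p=cam(n);c=(np.atleast_2d(P)-p)@M
          ~~~^^^
  File "h.py", line 6, in cam
    k=vision.get_calibration(n);q=np.array(k["orientation"])
ValueError: time passes only in moves, steps and waits
```

View pics/ovB6.png

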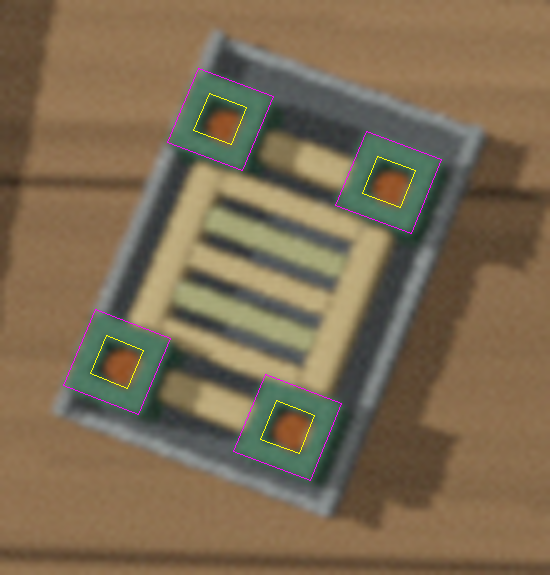

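View pics/mask.png

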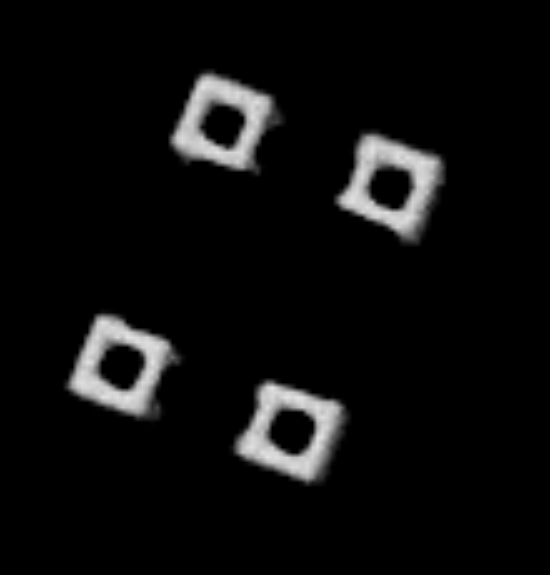

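```bash
sed -i 's/^def cam/import functools\n@functools.lru_cache\ndef cam/' h.py
cat > fitlow.py <<'E'
from low import *
from scipy.optimize import minimize
def fit(n,im,box,x0,zb=.047):
    X0,Y0,X1,Y1=box;S=8
    f_=im.astype(float);score=np.clip((f_[:,:,1]-f_[:,:,2]-10)/25,0,1)[Y0:Y1,X0:X1]
    tr=lambda q:((q-[X0,Y0]+.5)*S-.5).round().astype(np.int32)
    def render(v):
        m=np.zeros(((Y1-Y0)*S,(X1-X0)*S),np.uint8)
        for c in CN:
            a=np.vstack([proj(n,lowpts(v,np.c_[sq(c,20)/1e3,np.full(4,z)])) for z in (.05,zb)])
            cv2.fillConvexPoly(m,cv2.convexHull(tr(a)),1)
            A=np.zeros_like(m)
            cv2.fillConvexPoly(A,tr(proj(n,lowpts(v,np.c_[sq(c,10)/1e3,np.full(4,.05)]))),1)
            m[A>0]=0
        return cv2.GaussianBlur(cv2.resize(m.astype(np.float32),None,fx=1/S,fy=1/S,interpolation=cv2.INTER_AREA),(0,0),.6)
    V=lambda w:[x0[0]+w[0]/100,x0[1]+w[1]/100,x0[2]+w[2]/10]
    b=minimize(lambda w:((render(V(w))-score)**2).mean(),[0,0,0],method="Nelder-Mead",options=dict(initial_simplex=[[0,0,0],[.5,0,0],[0,.5,0],[0,0,.5]],xatol=.003,fatol=1e-7))
    return V(b.x),b.fun
E
python3 - <<'E'
from fitlow import *
for n,box in (("top",(185,185,295,300)),("side",(245,200,320,250))):
  im=cv2.imread(f"pics/{n}0.png")
  for zb in (.05,.04,.02):
    v,e=fit(n,im,box,[.571,.232,-.335],zb);print(n,zb,np.round(v,4),e)
  v,e=fit(n,im,box,[.571,.232,-.335],.05)
  overlay(n,f"pics/{n}0.png",v,box,5 if n=="top" else 8,f"pics/ovC{n}.png")
E
```

```text
top 0.05 [ 0.5708  0.2323 -0.3322] 0.0030829664435715167
top 0.04 [ 0.5714  0.2325 -0.3322] 0.003884827596357046
top 0.02 [ 0.5721  0.2333 -0.3355] 0.011031396584277165
side 0.05 [ 0.5683  0.2286 -0.3296] 0.13559229492780522
side 0.04 [ 0.5661  0.2212 -0.3507] 0.11408705039269446
side 0.02 [ 0.5721  0.233  -0.3582] 0.09475851024589853
```

View pics/ovCtop.png

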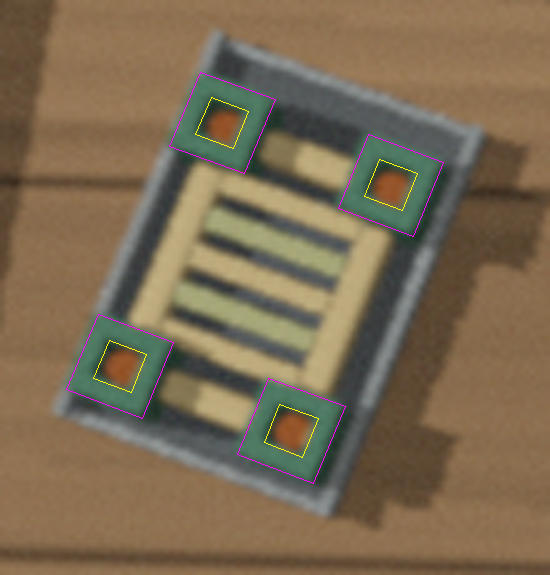

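View pics/ovCside.png

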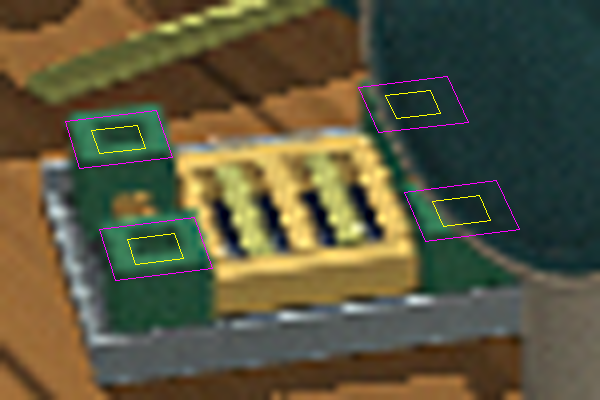

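```bash
cat > m.py <<'E'
from h import *
from plant import r,gripper_to,inverse_kinematics,models,telemetry as T
G=np.array([.5345,-.2376,.1457]);PSI=.082
L=np.array([.5708,.2323]);YL=-.3322
def rot(psi,tilt=0,flip=0):
    return R.from_euler("ZY",[psi,-tilt])*R.from_euler("X",np.pi)*R.from_euler("Z",flip*np.pi)
def q(Rm):return Rm.as_quat(scalar_first=True)
E
python3 - <<'E'
from m import *
for fl in (0,1):
    R0=rot(PSI,np.pi/6,fl);zf=-R0.apply([0,0,1])
    print("grasp",fl,[None if j is None else np.round(j,2) for j in (inverse_kinematics(G+zf*d,q(R0)) for d in (.016,.1,.2))])
    for k in (0,1):
        R1=rot(YL+k*np.pi,0,fl)
        print("place",fl,k,[None if j is None else np.round(j,2) for j in (inverse_kinematics([*L,z],q(R1)) for z in (.115,.25))])
E
```

```text
grasp 0 [array([-0.8 ,  0.16,  1.99,  0.61,  0.73, -1.29]), array([-0.88,  0.04,  1.92,  0.54,  0.93, -1.23]), array([-0.99, -0.08,  1.81,  0.5 ,  1.18, -1.21])]
place 0 0 [array([ 0.27,  0.42,  1.59, -0.  ,  1.14,  0.61]), array([ 0.27,  0.33,  1.38, -0.  ,  1.43,  0.61])]
place 0 1 [array([ 0.27,  0.42,  1.59,  0.  ,  1.14, -2.54]), array([ 0.27,  0.33,  1.38,  0.  ,  1.43, -2.54])]
grasp 1 [array([-0.8 ,  0.16,  1.99,  0.61,  0.73,  1.85]), array([-0.88,  0.04,  1.92,  0.54,  0.93,  1.91]), array([-0.99, -0.08,  1.81,  0.5 ,  1.18,  1.93])]
place 1 0 [array([ 0.27,  0.42,  1.59, -0.  ,  1.14, -2.54]), array([ 0.27,  0.33,  1.38, -0.  ,  1.43, -2.54])]
place 1 1 [array([0.27, 0.42, 1.59, 0.  , 1.14, 0.61]), array([0.27, 0.33, 1.38, 0.  , 1.43, 0.61])]
```

```bash
python3 - <<'E'
from m import *
R0=rot(PSI,np.pi/6);zf=-R0.apply([0,0,1])
t=T.current_t
r.move_l([.28,-.45,.34],vel=.25)
gripper_to(.05,f_grip=10)
r.move_to(G+zf*.14,q(R0)); print(t(),T.current_ee_pos())
r.move_l(G+zf*.055,vel=.15); print(t(),T.current_wrist_force())
im=vision.snapshot("top");cv2.imwrite("pics/top1.png",im[:,:,::-1])
im2=vision.snapshot("side");cv2.imwrite("pics/side1.png",im2[:,:,::-1])
p=proj("side",G)[0].astype(int);a=im2[p[1]-60:p[1]+60,p[0]-80:p[0]+80,::-1]
p=proj("top",G)[0].astype(int);b=im[p[1]-60:p[1]+60,p[0]-80:p[0]+80,::-1]
cv2.imwrite("pics/c1.png",cv2.resize(np.vstack([a,b]),None,fx=2.5*1,fy=2.5,interpolation=cv2.INTER_CUBIC))
E
```

```text
3.2833 [ 0.46498398 -0.24412936  0.26752799]
4.0 [-1.01313977 -0.11199513 -0.05298432]
```

View pics/c1.png

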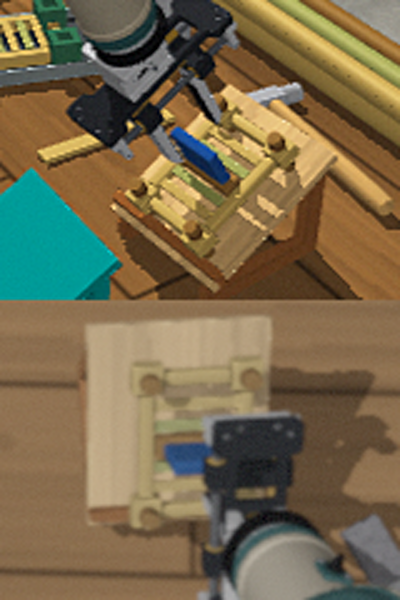

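```bash
python3 - <<'E'
from m import *
B=np.array([[x,y,z] for z in(.025,-.011) for x,y in((.007,.032),(.007,-.032),(-.007,-.032),(-.007,.032))])
P=np.array([[x/1e3,y/1e3,-.011] for x,y in CN])
F=R.from_euler("ZY",[PSI,-np.pi/6])
R0=rot(PSI,np.pi/6);tcp=T.current_ee_pos();Rt=R.from_quat(T.current_tool_rot(),scalar_first=True)
print(T.current_opening(),(R0.inv()*Rt).magnitude())
tips=tcp+Rt.apply([[.025,0,.025],[-.025,0,.025]])
for n,s in(("side",5),("top",5)):
    im=cv2.imread(f"pics/{n}1.png");c=proj(n,G)[0].astype(int);x0,y0=c-[70,55]
    o=cv2.resize(im[y0:y0+110,x0:x0+140],None,fx=s,fy=s,interpolation=cv2.INTER_CUBIC)
    tr=lambda p:((proj(n,p)-[x0,y0]+.5)*s-.5).astype(int)
    cv2.polylines(o,[tr(G+F.apply(B[:4]))],True,(0,255,255),1);cv2.polylines(o,[tr(G+F.apply(B[4:]))],True,(0,255,0),1)
    for p in tr(G+F.apply(P)):cv2.circle(o,p.tolist(),4,(0,0,255),1)
    for p in tr(tips):cv2.circle(o,p.tolist(),4,(255,0,255),2)
    cv2.imwrite(f"pics/ov1{n}.png",o)
E
```

```text
0.049931798370446034 0.0020347447429853688
```

View pics/ov1side.png

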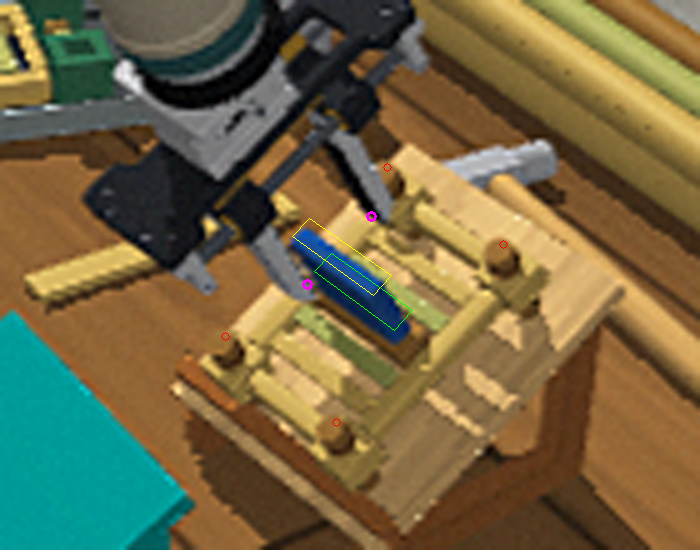

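View pics/ov1top.png

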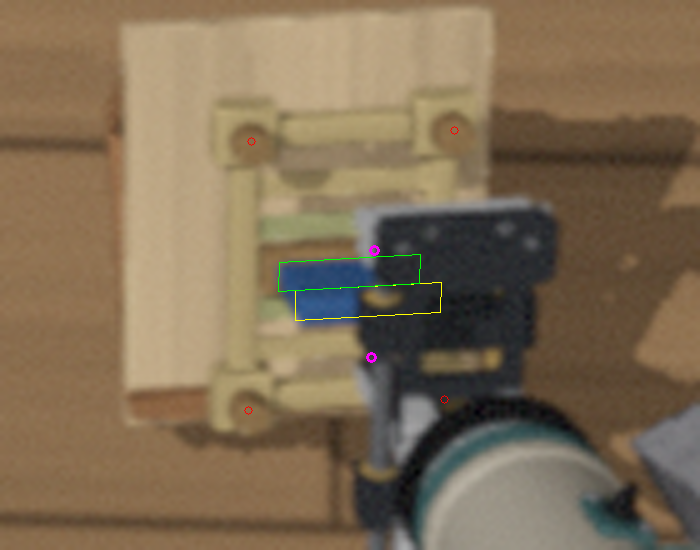

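```bash
python3 - <<'E'
from m import *
P=np.array([[x/1e3,y/1e3,-.011] for x,y in CN])
c=proj("side",G)[0].astype(int);x0=c-[70,55]
us=(np.array([(390,182),(505,257),(230,350),(338,437)])+.5)/5-.5+x0
ut=(np.array([(182,202),(382,192),(180,467),(375,461)])+.5)/5-.5+[380,185]
pts=lambda v:np.array(v[:3])+R.from_euler("ZY",[v[3],-np.pi/6]).apply(P)
for bias in ((0,0),(.8,1.2)):
    f=lambda v:np.r_[(proj("top",pts(v))-ut).ravel(),(proj("side",pts(v))-us+bias).ravel()]
    # identify order of side points by nearest
    s=least_squares(f,[*G,PSI]);print(bias,s.x.round(4),s.fun.round(1))
print([(m["at"],m["score"]) for m in models.mark_of("frame_grip","side")][:1])
E
```

```text
(0, 0) [ 0.5358 -0.2393  0.137   0.0809] [ 0.1  0.1  0.3 -0.  -0.1  0.5 -0.4 -0.3  0.  -0.2  0.1  0.3 -0.2  0.
  0.3 -0.2]
(0.8, 1.2) [ 0.5346 -0.2382  0.141   0.0811] [-0.1  0.2  0.2  0.1 -0.3  0.8 -0.5 -0.   0.3 -0.3  0.5  0.2  0.1 -0.
  0.6 -0.2]
[]
```

```bash
sed -i 's/^G=.*/G=np.array([.5347,-.2385,.142]);PSI=.081/' m.py; python3 - <<'E'
from m import *
R0=rot(PSI,np.pi/6);zf=-R0.apply([0,0,1])
r.move_l(G+zf*.055,rot=q(R0))
print(r.move_l(G+zf*.019,vel=.06,guard=6),T.current_wrist_force(),T.current_ee_pos()-(G+zf*.019))
im2=vision.snapshot("side")
p=proj("side",G)[0].astype(int);a=im2[p[1]-50:p[1]+50,p[0]-65:p[0]+65,::-1]
cv2.imwrite("pics/c2.png",cv2.resize(a,None,fx=6,fy=6,interpolation=cv2.INTER_CUBIC))
E
```

```text
False [ 0.64202961 -0.3160579   0.66014788] [ 1.05435296e-04  3.69345059e-05 -1.27978608e-04]
```

View pics/c2.png

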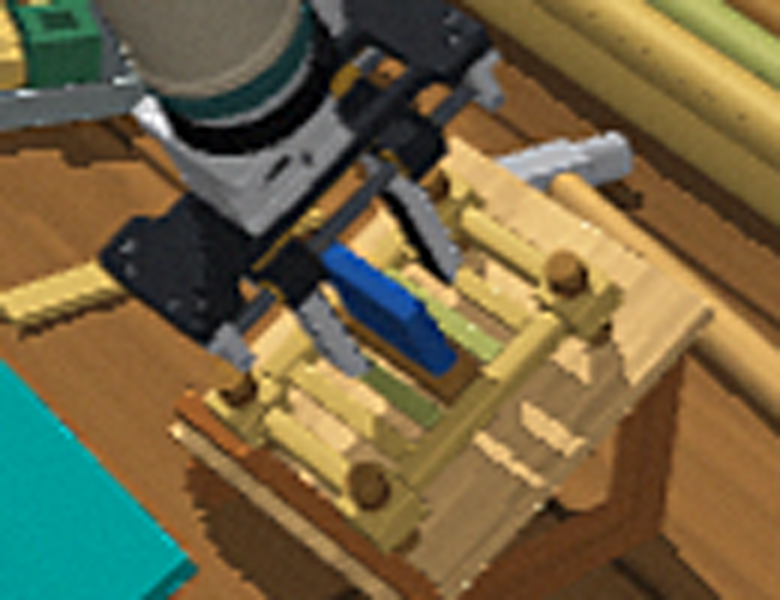

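```bash
python3 - <<'E'
from m import *
w0=T.current_wrist_force()
gripper_to(0,f_grip=8);print(T.current_opening(),T.current_wrist_force()-w0)
gripper_to(0,f_grip=55);print(T.current_opening(),T.current_wrist_force()-w0,T.current_torque())
R0=rot(PSI,np.pi/6);zf=-R0.apply([0,0,1])
p0=T.current_ee_pos()
r.move_l(p0+zf*.03,vel=.05);print(T.current_wrist_force()-w0,T.current_opening())
r.move_l(p0+zf*.03+[0,0,.12],vel=.15);r.hold(.2);print(T.current_wrist_force()-w0,T.current_opening(),T.current_t())
for n in("side","top"):
    im=vision.snapshot(n);cv2.imwrite(f"pics/{n}3.png",im[:,:,::-1])
    p=proj(n,T.current_ee_pos())[0].astype(int);a=im[max(0,p[1]-60):p[1]+60,p[0]-80:p[0]+80,::-1]
    cv2.imwrite(f"pics/c3{n}.png",cv2.resize(a,None,fx=4,fy=4,interpolation=cv2.INTER_CUBIC))
E
```

```text
0.013875424484347053 [-6.13883072 -1.14374709  2.25123047]
0.013566694354239163 [-6.07677669 -1.33627168  2.670172  ] [-0.20128328  0.60326556  0.00507035]
[-0.91482373 -0.03978367 -3.10045473] 0.013532898564041763
[ 0.29002064 -0.80225573 -3.82152579] 0.01357445215648158 7.9667
```

View pics/c3side.png

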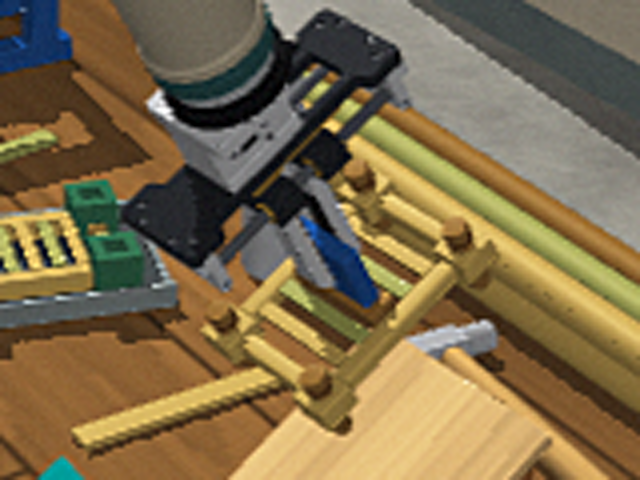

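```bash
python3 - <<'E'
from m import *
for n in("side","top"):
    print([(np.round(m["at"],3),round(m["score"],2)) for m in models.mark_of("flask",n)][:2])
    print([(np.round(m["at"],3),round(m["score"],2)) for m in models.mark_of("slat_a",n)][:2])
print(inverse_kinematics([.50,0,.36],q(rot(-.13))))
r.move_to([.50,0,.36],q(rot(-.13)));print(T.current_t())
r.move_to([*L,.30],q(rot(YL)));r.hold(.4)
print(T.current_t(),T.current_wrist_force(),T.current_torque(),T.current_ee_pos())
r.move_l([*L,.20],vel=.12);r.hold(.3)
print(T.current_t(),T.current_wrist_force(),T.current_torque(),T.current_ee_pos(),T.current_opening())
for n in("side","top"):
    im=vision.snapshot(n);cv2.imwrite(f"pics/{n}4.png",im[:,:,::-1])
    p=proj(n,[*L,.12])[0].astype(int);a=im[max(0,p[1]-60):p[1]+60,p[0]-75:p[0]+75,::-1]
    cv2.imwrite(f"pics/c4{n}.png",cv2.resize(a,None,fx=5,fy=5,interpolation=cv2.INTER_CUBIC))
E
```

```text
[(array([0.768, 0.138, 0.002]), 0.42)]
[(array([0.581, 0.008, 0.001]), 0.72), (array([ 0.627,  0.426, -0.001]), 0.57)]
[(array([ 0.766,  0.138, -0.001]), 0.7)]
[(array([ 0.624,  0.421, -0.004]), 0.89), (array([0.578, 0.006, 0.001]), 0.65)]
[-1.39249582e-01  1.13587000e-01  1.40208503e+00 -4.44089210e-16
  1.62592062e+00 -9.24958249e-03]
9.2667
10.65 [-0.58629226  0.02729861 -3.49204993] [-0.02876076 -0.03881033 -0.00024886] [0.57086423 0.23166521 0.3004185 ]
11.9333 [ 0.31425863 -0.18339952 -4.35646319] [-0.06986912 -0.02886763 -0.05645138] [0.57102936 0.23236796 0.20057312] 0.01346691857601222
```

View pics/c4side.png

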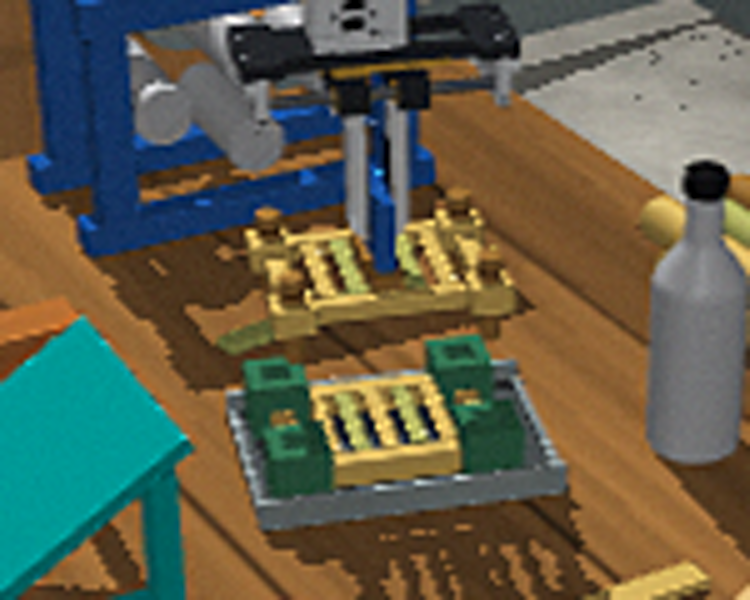

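View pics/c4top.png

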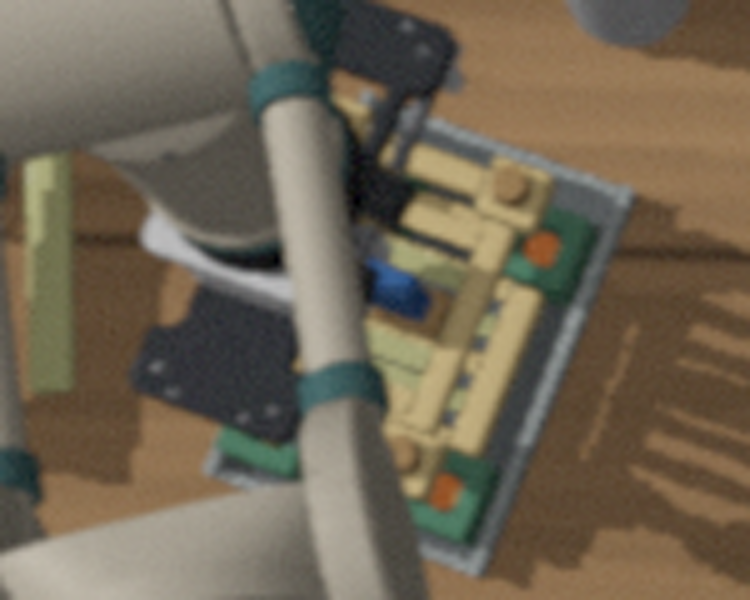

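```bash
python3 - <<'E'
from m import *
def org(n):return proj(n,[*L,.12])[0].astype(int)-[75,60]
un=lambda n,p:(np.array(p,float)+.5)/5-.5+org(n)
# side: left-back, right-back, left-front, right-front -> idx (-65,45),(65,45),(-65,-45),(65,-45)
I=np.array([(-65,45),(65,45),(-65,-45),(65,-45)])/1e3
tcp=T.current_ee_pos();print(tcp)
Ps=np.c_[I,np.zeros(4)];It=Ps[[3,2]]
us=un("side",[(268,215),(460,193),(290,278),(492,255)]);ut=un("top",[(512,187),(405,457)])
pts=lambda v,P:np.array(v[:3])+R.from_euler("Z",v[3]).apply(P)
s=least_squares(lambda v:np.r_[(proj("side",pts(v,Ps))-us).ravel(),(proj("top",pts(v,It))-ut).ravel()],[*L,.17,YL])
print("post tops both",s.x.round(4),s.fun.round(1))
for n,u,P in(("side",us,Ps),("top",ut,It)):
    s=least_squares(lambda v:(proj(n,pts([*v[:2],.2006-.030,v[2]],P))-u).ravel(),[*L,YL]);print(n,s.x.round(4),s.fun.round(1))
uc=un("side",[(275,372),(458,350),(295,440),(492,410)])
h=back("side",uc,.05);print(h.round(4),h.mean(0))
P4=np.c_[I,np.full(4,.05)]
s=least_squares(lambda v:(proj("side",pts([v[0],v[1],0,v[2]],P4))-uc).ravel(),[*L,YL]);print("collars side",s.x.round(4),s.fun.round(1))
# zoom overlay side with prediction
n="side";o=cv2.resize(cv2.imread("pics/side4.png")[org(n)[1]:org(n)[1]+120,org(n)[0]:org(n)[0]+150],None,fx=5,fy=5,interpolation=cv2.INTER_CUBIC)
tr=lambda p:((proj(n,p)-org(n)+.5)*5-.5).round().astype(int)
for c in CN:
    for h_,col in((20,(255,0,255)),(10,(0,255,255))):
        cv2.polylines(o,[tr(pts([*s.x[:2],0,s.x[2]],np.c_[sq(c,h_)/1e3,np.full(4,.05)]))],True,col,1)
for p in us:cv2.circle(o,((p-org(n)+.5)*5).astype(int).tolist(),10,(0,0,255),1)
cv2.imwrite("pics/ov4.png",o[150:550])
E
```

```text
[0.57085345 0.23230686 0.20031427]
post tops both [ 0.5691  0.2285  0.1753 -0.3273] [-0.2 -0.2 -0.3  0.1  0.2  0.  -0.4  0.2  0.4 -0.4 -0.2 -0.1]
side [ 0.5741  0.236  -0.3303] [ 0.1 -0.2 -0.2  0.2  0.4 -0.1 -0.4  0.2]
top [ 0.5692  0.2297 -0.3198] [ 0.  -0.1 -0.   0.1]
[[0.5251 0.2971 0.05  ]
 [0.648  0.2558 0.05  ]
 [0.4943 0.2129 0.05  ]
 [0.6252 0.1757 0.05  ]] [0.57316042 0.23537277 0.05      ]
collars side [ 0.5731  0.2354 -0.3179] [-0.1 -0.2 -0.1 -0.3  0.8 -0.3 -0.6  0.8]
```

View pics/ov4.png

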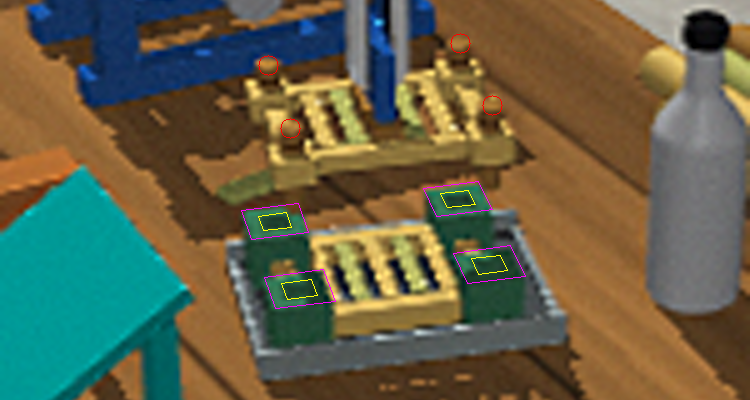

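```bash
python3 - <<'E'
from m import *
print(r.move_l([*L,.152],vel=.1,guard=4));r.hold(.3)
print(T.current_t(),T.current_wrist_force(),T.current_ee_pos())
for n in("side","top"):
    im=vision.snapshot(n);cv2.imwrite(f"pics/{n}5.png",im[:,:,::-1])
    p=proj(n,[*L,.1])[0].astype(int)-[45,38];a=im[p[1]:p[1]+76,p[0]:p[0]+90,::-1]
    cv2.imwrite(f"pics/c5{n}.png",cv2.resize(a,None,fx=8,fy=8,interpolation=cv2.INTER_CUBIC))
E
```

```text
False
12.9667 [ 0.39174434 -0.195548   -4.14029947] [0.57113465 0.23240425 0.15267261]
```

View pics/c5side.png

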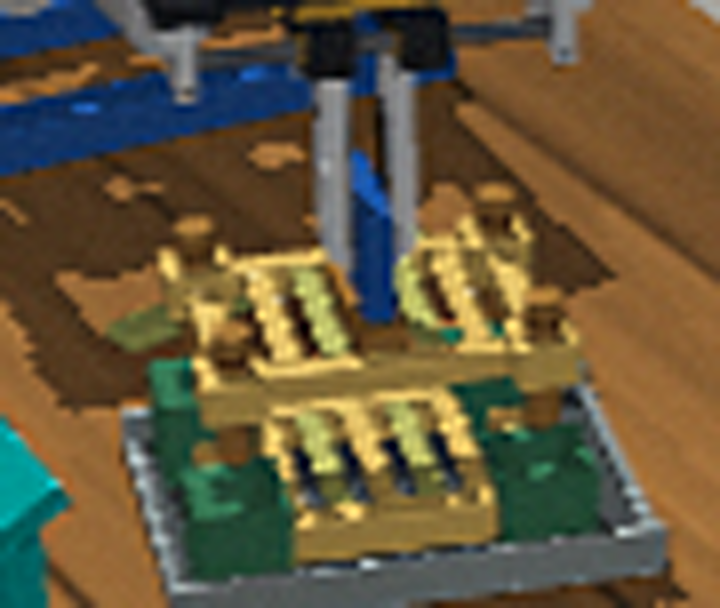

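View pics/c5top.png

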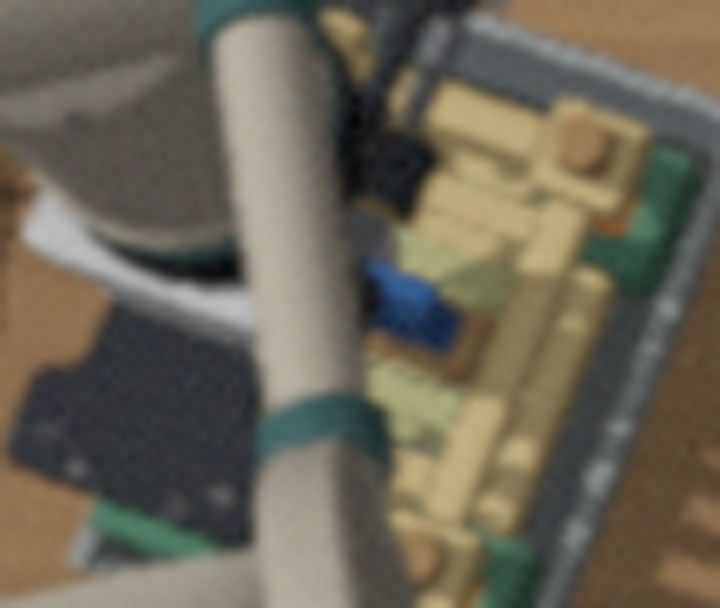

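```bash
cat > fit5.py <<'E'
from m import *
I=np.array([(-65,45),(65,45),(-65,-45),(65,-45)])/1e3
Ps=np.c_[I,np.zeros(4)]
pts=lambda v,P:np.array(v[:3])+R.from_euler("Z",v[3]).apply(P)
o4=proj("side",[*L,.12])[0].astype(int)-[75,60]
uc=(np.array([(275,372),(458,350),(295,440),(492,410)])+.5)/5-.5+o4
bias=(uc-proj("side",pts([*L,.05,YL],Ps))).mean(0)
def solve(us,ut,it=(3,2)):
    for b in(bias,bias*0):
        f=lambda v:np.r_[(proj("side",pts(v,Ps))+b-us).ravel(),(proj("top",pts(v,Ps[list(it)]))-ut).ravel()]
        s=least_squares(f,[*L,.12,YL]);d=s.x[:2]-L
        print("bias",b.round(2),s.x.round(4),"frame-lower in lower axes mm",(R.from_euler("Z",-YL).apply([*d,0])*1e3).round(1),"dyaw deg",np.degrees(s.x[3]-YL).round(2),s.fun.round(1))
E
python3 - <<'E'
from fit5 import *
un=lambda n,p:(np.array(p,float)+.5)/8-.5+proj(n,[*L,.1])[0].astype(int)-[45,38]
solve(un("side",[(195,228),(495,195),(233,336),(547,302)]),un("top",[(582,143),(422,552)]))
u4=lambda n,p:(np.array(p,float)+.5)/5-.5+proj(n,[*L,.12])[0].astype(int)-[75,60]
solve(u4("side",[(268,215),(460,193),(290,278),(492,255)]),u4("top",[(512,187),(405,457)]))
E
```

```text
bias [ 0.12 -0.6 ] [ 0.5713  0.2304  0.1227 -0.3193] frame-lower in lower axes mm [ 1.1 -1.7  0. ] dyaw deg 0.74 [ 0.1  0.4  0.1  0.2  0.3  0.   0.  -0.5  0.2 -0.4 -0.4  0.6]
bias [ 0. -0.] [ 0.5712  0.2298  0.1252 -0.321 ] frame-lower in lower axes mm [ 1.1 -2.2  0. ] dyaw deg 0.64 [-0.   0.4  0.   0.2  0.1 -0.  -0.  -0.4  0.3 -0.5 -0.4  0.6]
bias [ 0.12 -0.6 ] [ 0.5693  0.2291  0.1729 -0.3257] frame-lower in lower axes mm [-0.4 -3.6  0. ] dyaw deg 0.37 [-0.1 -0.2 -0.3  0.1  0.3  0.  -0.3  0.2  0.3 -0.2 -0.2  0. ]
bias [ 0. -0.] [ 0.5691  0.2285  0.1753 -0.3273] frame-lower in lower axes mm [-0.4 -4.1  0. ] dyaw deg 0.28 [-0.2 -0.2 -0.3  0.1  0.2  0.  -0.4  0.2  0.4 -0.4 -0.2 -0.1]
```

```bash
python3 - <<'E'
from m import *
Y=YL-np.radians(.4);c=R.from_euler("Z",YL).apply([0,.0023,0])[:2]+L
r.move_l([*c,.150],rot=q(rot(Y)),vel=.05);r.hold(.3)
w0=T.current_wrist_force();m0=T.current_torque()
g=r.move_l([*c,.120],vel=.02,guard=2.5)
print(g,T.current_t(),T.current_ee_pos(),c,T.current_wrist_force()-w0,T.current_torque()-m0)
for n in("side","top"):
    im=vision.snapshot(n);cv2.imwrite(f"pics/{n}6.png",im[:,:,::-1])
    p=proj(n,[*L,.09])[0].astype(int)-[45,38];a=im[p[1]:p[1]+76,p[0]:p[0]+90,::-1]
    cv2.imwrite(f"pics/c6{n}.png",cv2.resize(a,None,fx=8,fy=8,interpolation=cv2.INTER_CUBIC))
E
```

```text
True 14.8833 [0.57153666 0.23445359 0.12193946] [0.57155008 0.23447425] [-0.01776221  1.27477942  8.25324795] [ 0.11888586  0.01717865 -0.04246069]
```

View pics/c6side.png

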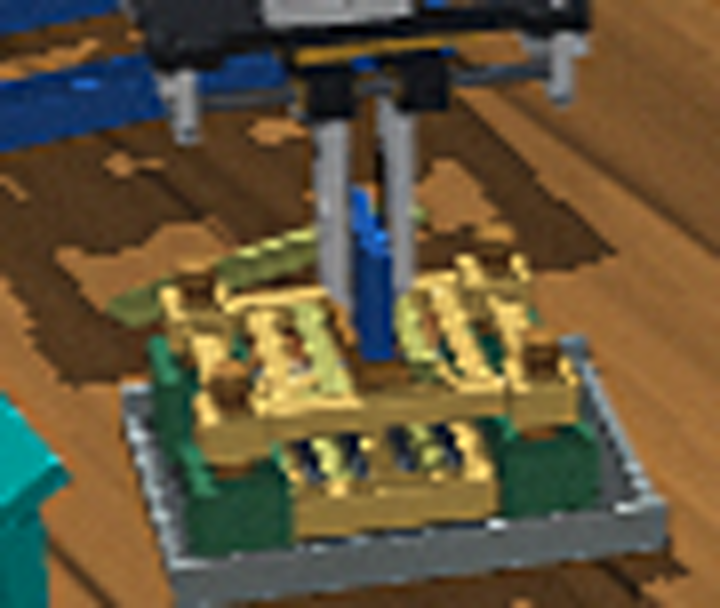

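View pics/c6top.png

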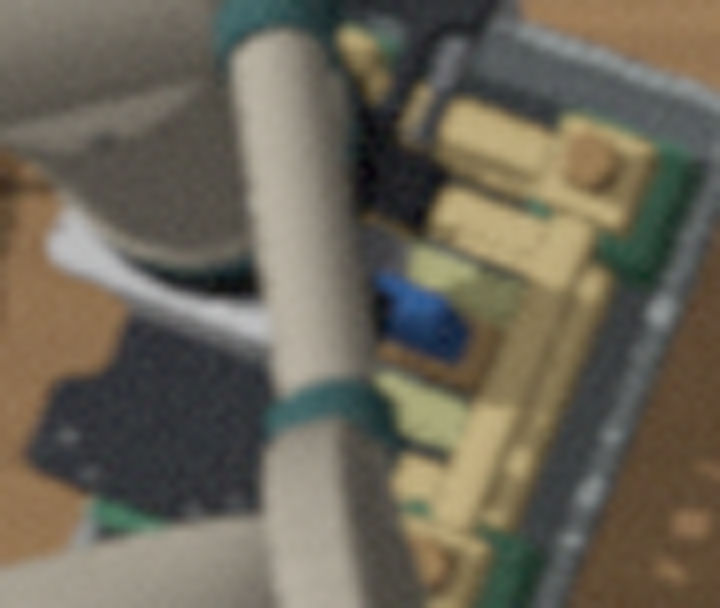

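```bash
python3 - <<'E'
from m import *
Y=YL-np.radians(.4);c=R.from_euler("Z",YL).apply([0,.0023,0])[:2]+L
z=T.current_ee_pos()[2]
for i in range(14):
    z-=.001
    g=r.move_l([*c,z],vel=.015,guard=30)
    w=T.current_wrist_force();e=T.current_ee_pos()
    print(i,g,round(z,4),e.round(4),w.round(1),T.current_torque().round(2),round(T.current_opening(),5))
    if w[2]>26 or g:break
print(T.current_t())
for n in("side",):
    im=vision.snapshot(n);cv2.imwrite(f"pics/{n}7.png",im[:,:,::-1])
    p=proj(n,[*L,.09])[0].astype(int)-[45,38];a=im[p[1]:p[1]+76,p[0]:p[0]+90,::-1]
    cv2.imwrite(f"pics/c7{n}.png",cv2.resize(a,None,fx=8,fy=8,interpolation=cv2.INTER_CUBIC))
E
```

```text
0 False 0.1206 [0.5718 0.2346 0.1211] [-0.2  0.2  5.4] [-0.04  0.04  0.  ] 0.01382
1 False 0.1196 [0.5718 0.2345 0.1202] [-0.2 -0.5  5.5] [-0.09  0.01 -0.01] 0.01367
2 False 0.1186 [0.5718 0.2345 0.1193] [-1.1 -0.3  6.2] [-0.05  0.05 -0.03] 0.01347
3 False 0.1176 [0.5718 0.2345 0.1183] [-0.9 -0.1  5.9] [-0.05  0.04  0.01] 0.0136
4 False 0.1166 [0.5718 0.2345 0.1173] [-0.4 -0.5  6.9] [0.   0.08 0.06] 0.01403
5 False 0.1156 [0.5718 0.2346 0.1163] [-0.8 -0.5  6. ] [-0.08  0.16 -0.02] 0.01356
6 False 0.1146 [0.5718 0.2345 0.1153] [-0.7 -0.7  6. ] [-0.06  0.1   0.02] 0.01362
7 False 0.1136 [0.5718 0.2346 0.1143] [-0.6  0.2  6.3] [-0.02  0.03 -0.01] 0.01395
8 False 0.1126 [0.5717 0.2345 0.1138] [-2.3 -0.8  8.3] [-0.03 -0.06 -0.01] 0.01384
9 False 0.1116 [0.5717 0.2344 0.1137] [-3.9 -1.7 12. ] [-0.06  0.13  0.03] 0.01383
10 False 0.1106 [0.5719 0.2343 0.1137] [-3.9 -2.1 16.7] [-0.11  0.41  0.05] 0.014
11 False 0.1096 [0.5722 0.2343 0.1136] [-4.7 -2.8 21.9] [-0.23  0.7   0.01] 0.01346
12 False 0.1086 [0.5726 0.2341 0.1136] [-4.1 -4.3 25.1] [-0.31  0.91  0.06] 0.0137
13 False 0.1076 [0.573  0.234  0.1136] [-5.3 -4.5 30.3] [-0.44  1.25  0.05] 0.01366
18.5
```

View pics/c7side.png

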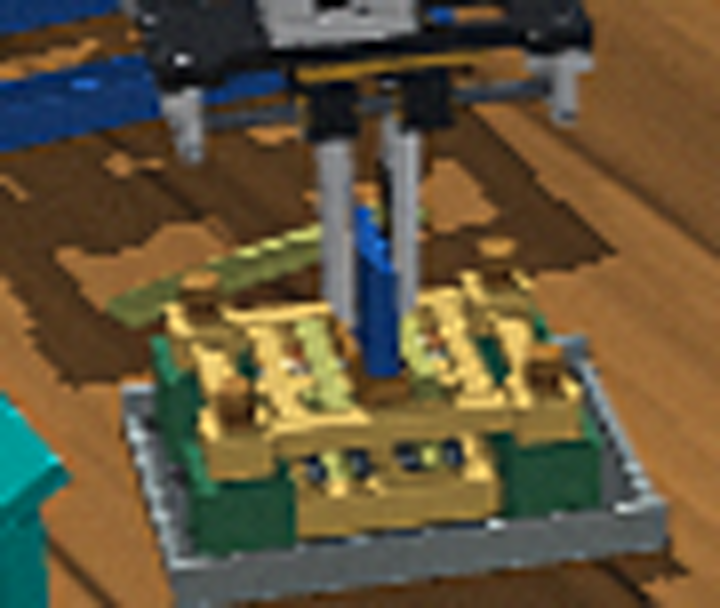

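```bash
python3 - <<'E'
from m import *
e=T.current_ee_pos()
Y=YL-np.radians(.4);c=R.from_euler("Z",YL).apply([0,.0023,0])[:2]+L
r.move_l([*c,.1134],vel=.02);r.hold(.2);print(T.current_wrist_force(),T.current_torque(),T.current_ee_pos())
gripper_to(.03);r.hold(.2);print(T.current_opening(),T.current_wrist_force())
print(r.move_l([*c,.17],vel=.08,guard=6),T.current_wrist_force(),T.current_ee_pos())
gripper_to(.0,f_grip=20)
r.hold(.2);w0=T.current_wrist_force()
g=r.move_l([*c,.130],vel=.03,guard=4);print(g,T.current_ee_pos(),T.current_wrist_force()-w0)
if g:
    z=T.current_ee_pos()[2]
    for i in range(10):
        z-=.001;r.move_l([*c,z],vel=.02,guard=40)
        f=T.current_wrist_force()-w0;print(round(z,4),T.current_ee_pos().round(4),f.round(1))
        if f[2]>25:break
    r.move_l([*c,.20],vel=.08)
print(T.current_t())
E
```

```text
[-1.86678802 -2.17605524  6.65758399] [-0.13402107 -0.4259223  -0.0970042 ] [0.57182207 0.23419122 0.11370887]
0.03002085907393748 [ 0.30444628  0.04429033 -0.48421911]
False [ 0.31338565  1.20916624 -0.32261139] [0.57118124 0.23434765 0.16960231]
True [0.57155589 0.23446071 0.14928586] [ 0.15158952 -0.13307065  4.42593674]
0.1483 [0.5716 0.2345 0.1492] [-1.3  0.1  7.1]
0.1473 [0.5716 0.2345 0.1492] [-1.9  0.3 11.6]
0.1463 [0.5716 0.2344 0.1492] [-3.9  0.  15. ]
0.1453 [0.5719 0.2343 0.1491] [-3.2 -0.6 19. ]
0.1443 [0.5724 0.2342 0.1491] [-4.4 -2.3 22.3]
0.1433 [0.5729 0.234  0.149 ] [-4.7 -2.6 25.8]
24.6833
```

```bash
python3 - <<'E'
from m import *
r.move_l([*T.current_ee_pos()[:2],.32],vel=.25)
r.move_to([.42,-.02,.36],q(rot(-.13)));r.hold(.2)
ims={}
for n in("side","top"):
    im=vision.snapshot(n);cv2.imwrite(f"pics/{n}8.png",im[:,:,::-1])
    p=proj(n,[*L,.06])[0].astype(int)-[48,38];a=im[p[1]:p[1]+76,p[0]:p[0]+96,::-1]
    cv2.imwrite(f"pics/c8{n}.png",cv2.resize(a,None,fx=8,fy=7.8,interpolation=cv2.INTER_CUBIC))
    print([(np.round(m["at"],3),round(m["score"],2)) for m in models.mark_of("frame_grip",n)][:2])
print(T.current_t())
E
```

```text
[(array([0.571, 0.236, 0.096]), 0.59), (array([ 0.405, -0.466,  0.003]), 0.23)]
[(array([0.574, 0.233, 0.103]), 0.85), (array([0.371, 0.004, 0.005]), 0.7)]
26.8583
```

View pics/c8side.png

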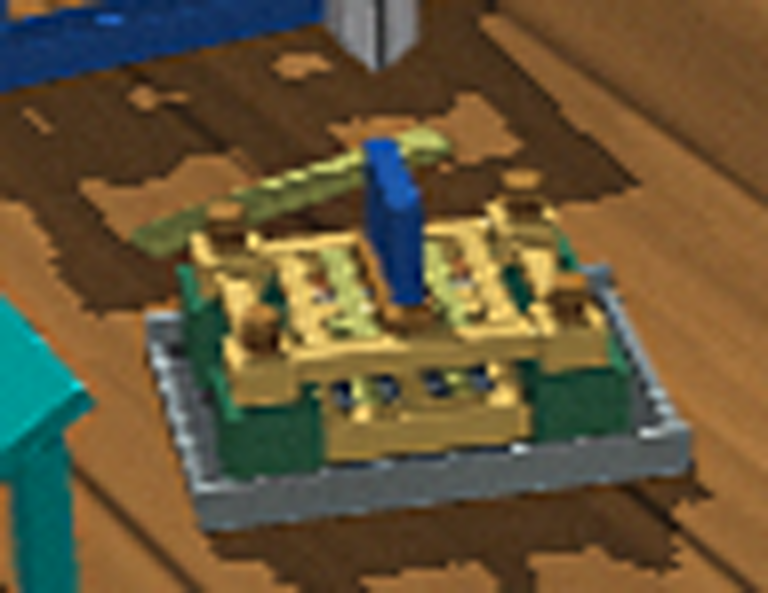

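View pics/top8.png

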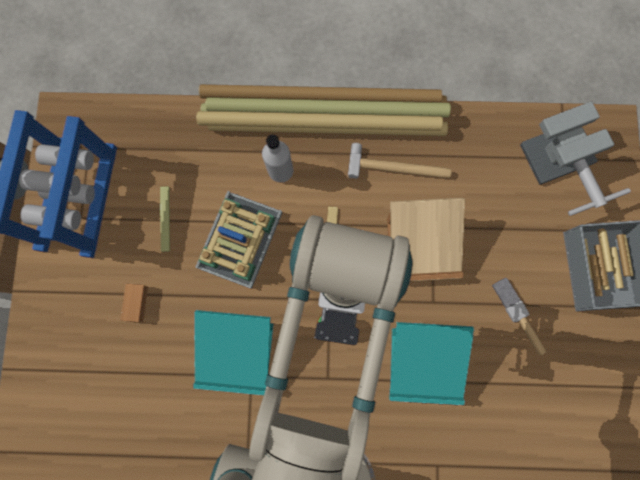

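The side view shows the corner blocks flush on the collars I can see, with no gaps. The top view shows the frame on the lower frame at (239,238), the stand empty at (427,240), and the visible bystanders where they were.

```bash
python3 - <<'E'
from m import *
print(r.sign_off(),T.current_t())
E
```

```text
the job is handed in; nothing more can be done
the job is handed in; nothing more can be done
```

The frame is home on the lower frame and the job is handed in, at about 27 s of the 61 s allowed.

**What I did:** I gripped the frame by its blue grip at the stand's 30° tilt, lifted it and levelled it. I shifted it about 2.3 mm to line up with the collars as seen in the pictures. I then lowered it under a force guard and pressed it past the stops until it stood hard at about 30 N. After letting go I pressed once more on top of the grip with closed fingers, to about 26 N.

**Last checks:**
- **Fully home:** The grip's top measured 124.2 mm high, against 124 mm for fully home, and it did not give under the second press.
- **Flush:** The side view showed the corner blocks flush on the collars in view. The far collars are partly hidden there, so for those I rely on the height and the hard stop.
- **Bystanders:** Those in view had not moved. The jar and part of slat_a were hidden behind the arm in the last top picture, but nothing I did came near them.

**What disagreed:**
- The cameras put the held frame 2 to 4 mm differently from each other and from the arm, so I used an average.
- The hard stop came about 4 mm lower than I had estimated. Either my height estimate was off or the grip slipped slightly. The press on the grip's top settled that the frame is home.

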